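Open the slide box and fan out the carriers

ROBOT

A 6-joint arm with a two-finger parallel gripper is mounted at the origin on the work surface. World frame = base frame: x ahead of the robot, y to its left, z up, the work surface at z = 0. Lengths are in m, angles in degrees, forces in N, time in s.
With the tool pointing down it reaches from about 0.3 to 1 m from the base axis. Payload 5.1 kg.
Tool frame: the origin (TCP) lies between the finger pads; the fingertips stand 19 mm ahead of it and the grasp point (between the pads) is the TCP; z points along the fingers, y is the direction in which the jaws open and shut (so a half turn about z gives the same grasp; the last joint's range is limited). The gripper opens to 95 mm and grips with 3 to 60 N. Pads are 20 mm wide; open, the fingers measure 119 mm over their backs; the gripper's body (75 mm by 180 mm) begins 59 mm behind the grasp point.
Start: joints at [67.059, 7.093, 94.555, -0, 78.352, -4.733], TCP at [0.203, 0.617, 0.234] pointing down, gripper open.
Joint ranges: [-149.61, 149.61], [-58.7, 133.49], [1.44, 155.28], [-77.14, 257.14], [18.33, 153.61], [-166.67, 166.67]. Speed limits (degrees/s): [147.25, 147.25, 180, 180, 180, 180].

INTERFACE

Orientations are given as [roll, pitch, yaw] about the fixed x, y, z axes, in that order (R = Rz(yaw) Ry(pitch) Rx(roll)).
In Python, from station import * gives the robot as it stands.
- The arm moves only by the shell command python3 -m pendant 'ROWS' [FORCE]. ROWS is JSON, a list of rows, each a list of 7 numbers: the shift along the world's x, y, z in mm, then the turn, a rotation vector about the world's x, y, z in degrees, then the gripper command: -1 is shut, 1 is fully open, values between are in proportion. In form: [[tx, ty, tz, ax, ay, az, jaw], ...]. A call has 1 to 12 rows; each row is the pose to reach, as a shift and turn from the pose commanded when the call began; what a row does not reach only later rows make up. A row lasts 1/10 s, in which the tool goes at most 50 mm and 8.59 degrees, less where a joint would pass 70% of its speed; a pose out of reach is approached as far as the arm can. A call with a gripper value outside its range is refused whole. The fingers move at their own pace and stop on an object; FORCE is the grip in N (left out, the last holds). Time passes only in rows, so rows that repeat a pose let the fingers close. It gives the time, the measured TCP pose, the force and the opening at its end, in the units of the state.
- get_state(): the state, without advancing time (a new reading comes with each control period).
- get_image(name): name is "side" or "top"; returns a dict with "frame" (384x512x3 uint8, red, green, blue), "camera_matrix" (3x3 intrinsics, pixels), "D" ([k1, k2, p1, p2, k3] as OpenCV has them; the pictures are not rectified), "rvec" (rotation vector, rad) and "tvec" (3), from world to camera coordinates, as OpenCV has them. Camera axes: x right, y down, z forward; pixel columns grow to the right and rows downward; lengths in m; the calibration is good to about 2 mm. A picture is of the moment at which its call begins. There is no depth.
- sign_off(): hands the job in, once; it reports no verdict.
Trained networks look in a picture, given as the dict that the camera call returned (one of the last four; its "shot" number tells which), for a name from the list of things; names that differ only in an ending like _2 or _b are one class to them, and where a whole thing is asked for, a point or a joint stands for the part that bears it (a point fixed in the world has none). Each returns a list of dicts, best first, with "confidence" (0 to 1); they miss things now and then, are a little off and sometimes report something else, mostly with a low value. They report only what shows in the picture. A call takes as long as a camera call.
- trace(picture, target): "mask" (384x512 bool, what is visible of it) and "extent" ([left, top, right, bottom] in pixels, round what is visible of it).
The state is a dict: "time": time; "joint_pos": joint angles; "qvel": joint speeds; "tau": joint torques, N m; "eef_pos": TCP position; "orientation": TCP orientation; "force": force on the tool from outside, world axes, zero at the start; "moment": the same for the moment, N m; "opening": opening from 0.0 (shut) to 1.0 (fully open).
Only numpy, scipy, OpenCV 4.12 (cv2) and the standard library are available. Lean on these libraries where they do the work, as an engineer would, in place of code of your own. Each camera call takes 0.05 s, during which the arm holds its last target.

TASK

Lift the loose lid off the steel slide box by its knob and set it down gently, knob up, lengthwise in the middle of the black rubber mat. Then fan out the stack of three slide carriers inside the box: leave the bottom one where it lies and shift the other two lengthwise, away from the label ends, so that each carrier still lies flat on the one below but is set about 20 mm farther along, showing the white label strip beneath. Leave everything else on the bench where it stands.

Things in the scene. Friction and masses are not known exactly. Their poses are not given: they have to be found in the camera images.
- box: open steel box, fixed to the bench, outside 240 (x) x 100 (y) x 62 (z) mm, walls and floor 5 mm thick, so inside 230 x 90 mm with the inner floor 5 mm above the bench. Origin: centre of its underside, on the bench. Its x axis runs along its length, pointing generally away from the robot; z is up.
- lid_knob (a point): centre of the loose steel lid's knob, an upright black cylinder 26 mm across, 34 mm tall (17 mm above and below this point). The lid is a 4 mm plate, 250 (x) x 110 (y) mm, its top face 17 mm below this point; a lip under it (220 x 82 mm, 6 mm high) sits loosely inside the rim, its edge 27 mm below this point. About 0.35 kg, balanced. Starts on the box, x along its length.
- mat: flat black rubber mat fixed on the bench, 290 (x) x 160 (y) mm, 5 mm thick. Origin: centre of its underside, on the bench; x axis along its length. The lid goes on its middle, length along length. It lies left or right of the robot's centre line, the box on the other side.
- bottom_centre (a point): centre of the bottom of three equal flat grey slide carriers stacked in the box under the lid, 86 (x) x 52 (y) x 12 (z) mm, 60 g, edges flush within 4 mm. x: along its length and the box's x, within 0.1 rad. A 15 mm wide white label strip lies on top along the -x end. On the box floor, top face 17 mm above the bench; 50 to 75 mm free behind its -x end, 70 to 85 mm beyond +x.
- middle_centre (a point): centre of the middle of three equal flat grey slide carriers stacked in the box under the lid, 86 (x) x 52 (y) x 12 (z) mm, 60 g, edges flush within 4 mm. x: along its length and the box's x, within 0.1 rad. A 15 mm wide white label strip lies on top along the -x end. Top face 29 mm above the bench. Pushed on its end edge it slides on the bottom one, carrying the top one.
- top_centre (a point): centre of the top of three equal flat grey slide carriers stacked in the box under the lid, 86 (x) x 52 (y) x 12 (z) mm, 60 g, edges flush within 4 mm. x: along its length and the box's x, within 0.1 rad. A 15 mm wide white label strip lies on top along the -x end. Top face 41 mm above the bench. Pushed on its end edge it slides on the middle one, which stays.
- jar: bystander, to be left alone: small amber glass jar with a white cap, 48 mm across, 75 mm tall. Origin: centre of its underside.
- beaker: bystander, to be left alone: clear plastic beaker, 54 mm across, 70 mm tall. Origin: centre of its underside.
- tipbox: bystander, to be left alone: clear square box of pipette tips, 75 x 75 mm, 59 mm tall. Origin: centre of its underside.
- reagent: bystander, to be left alone: glass bottle with a blue cap, 64 mm across, about 110 mm tall. Origin: centre of its underside.
- whitejar: bystander, to be left alone: white plastic jar, 60 mm across, 90 mm tall. Origin: centre of its underside.
- pipette: bystander, to be left alone: hand pipette lying on the bench, about 240 mm long, 22 mm high. Origin: on the bench under its middle, x along its length.

How it is judged (in metres and radians):
On the way, in this order (a step that is already met when the one before it is completed fails the run):
1. the lid lies flat, knob up, in the middle of the mat, lengthwise, released (x of lid_knob in the frame of mat between -0.03 and 0.03 m and y of lid_knob in the frame of mat between -0.035 and 0.035 m and angle between the x axis of lid_knob and the x axis of mat, either way round below 0.25 rad and height (world z) of lid_knob below 0.038 m and angle between lid_knob's own z axis and vertical below 0.08 rad and contact force between lid and the fingers below 0.1 N), for 0.2 s.
2. the three carriers lie in an even fan (x of middle_centre in the frame of bottom_centre between 0.014 and 0.027 m and y of middle_centre in the frame of bottom_centre between -0.01 and 0.01 m and z of middle_centre in the frame of bottom_centre between 0.009 and 0.015 m and angle between the x axis of middle_centre and the x axis of bottom_centre, either way round below 0.2 rad and x of top_centre in the frame of middle_centre between 0.014 and 0.027 m and y of top_centre in the frame of middle_centre between -0.01 and 0.01 m and z of top_centre in the frame of middle_centre between 0.009 and 0.015 m and angle between the x axis of top_centre and the x axis of middle_centre, either way round below 0.2 rad and angle between each of bottom_centre, middle_centre, top_centre's own z axis and vertical below 0.1 rad and linear speed of each of carrier_bottom, carrier_middle, carrier_top below 0.02 m/s), for 0.2 s.
At the end, for the whole second after the job is handed in: Lid flat, knob up, released on the mat: within 30 mm along, 35 mm across, 0.25 rad of its middle. Middle carrier 14-27 mm farther to +x than the bottom one, top the same from the middle; each flat on the next, within 10 mm sideways, 0.2 rad. Bottom moved under 12 mm. All at rest (all of step 1 and all of step 2 and linear speed of lid below 0.02 m/s and distance of bottom_centre from where it was at the start of the episode below 0.012 m); the robot touches nothing.
It fails at once if the lid is dropped: it falls free of the fingers faster than 0.45 m/s (from more than about 10 mm) (contact force between lid and the fingers below 0.1 N and linear speed of lid above 0.45 m/s).
It fails at once if a bystander is moved by more than 30 mm (distance of any of jar, beaker, tipbox, reagent, whitejar, pipette from where it was at the start of the episode above 0.03 m).
It also fails if it takes over 67 s, if anything falls off the work surface, if the arm or the gripper's body presses on something with over 40 N, if the wrist force passes 120 N, or if a joint passes its speed limit or range.

## Working session

There is one attempt and no reset: what is moved stays moved. The work goes in short steps, Python scripts to look and compute and a shell command to move; the robot and the scene stay as the last step left them, time stands still between calls to the robot, and variables do not carry over. Pictures are saved under pics/ and viewed, and the job is handed in when it is done.

```bash
ls; mkdir -p pics
python3 - <<'E'
from station import *
import cv2
s=get_state();print(s)
for n in("side","top"):
    p=get_image(n);cv2.imwrite(f"pics/{n}0.png",p["frame"][:,:,::-1])
    print(n,p["camera_matrix"],p["D"],p["rvec"],p["tvec"])
    for t in("lid_knob","mat","box"):
        for r in trace(p,t)[:2]:print(t,r["confidence"],r["extent"])
E
```

```text
pics
{'time': 0.0, 'joint_pos': array([ 6.70589198e+01,  7.13510700e+00,  9.46332281e+01,  1.19360192e-03,
        7.83520951e+01, -4.73389375e+00]), 'qvel': array([ 0.04865504, -0.02889542, -0.06770542,  0.08612103,  0.01181637,
       -0.07501434]), 'tau': array([ 1.31336903e-03, -4.17600310e+01, -3.59933531e+01,  7.73360766e-02,
        4.94649739e-02, -1.88775111e-04]), 'eef_pos': array([0.2028962 , 0.61688971, 0.23237763]), 'orientation': array([-1.79880077e+02, -1.11033898e-02,  1.61792560e+02]), 'force': array([-0.04974606, -0.30190904,  0.89662792]), 'moment': array([-0.02950735, -0.03117522,  0.01021477]), 'opening': 1.0009910449231623}
side [[478.05860027   0.         262.05728263]
 [  0.         478.05860027 190.09815978]
 [  0.           0.           1.        ]] [-0.13110618  0.          0.          0.          0.        ] [ 2.29070598 -0.69159311  0.29147   ] [-0.47924479  0.26959807  1.29667403]
lid_knob 0.95 [182.7, 125.2, 255.2, 173.6]
mat 0.87 [249.0, 205.3, 351.2, 280.4]
box 0.9 [185.2, 142.2, 253.9, 190.6]
top [[443.08750466   0.         246.64434028]
 [  0.         443.08750466 184.68644696]
 [  0.           0.           1.        ]] [-0.12927365  0.          0.          0.          0.        ] [ 2.11330208 -2.17512987  0.17470219] [0.02576401 0.57524559 1.12837093]
lid_knob 0.97 [126.2, 142.5, 187.0, 245.0]
mat 0.74 [285.1, 129.3, 348.0, 232.3]
box 0.37 [75.2, 227.5, 103.6, 249.9]
```

View pics/side0.png

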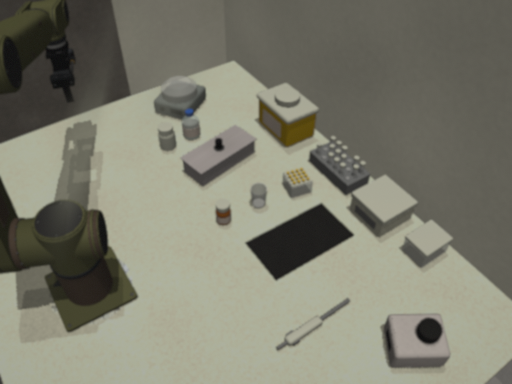

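View pics/top0.png

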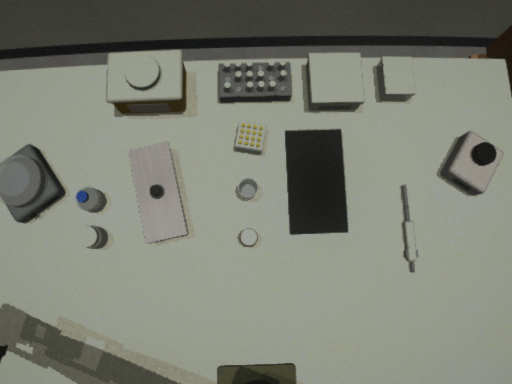

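```bash
cat > h.py <<'E'
from station import *
import cv2, numpy as np
def toplane(p,uv,z):
    uv=np.array(uv,float).reshape(-1,1,2)
    n=cv2.undistortPoints(uv,p["camera_matrix"],np.array(p["D"]))[:,0]
    R=cv2.Rodrigues(np.array(p["rvec"]))[0];t=np.array(p["tvec"]).ravel()
    C=-R.T@t; d=np.c_[n,np.ones(len(n))]@R
    return (C+d*((z-C[2])/d[:,2])[:,None])
def rect(p,mask,z):
    ys=np.argwhere(mask)[:,::-1]
    P=toplane(p,ys,z)[:,:2]
    c,wh,a=cv2.minAreaRect((P*1000).astype(np.float32))
    if wh[0]<wh[1]: a-=90
    a=(a+90)%180-90
    return np.round(c,1),np.round(wh,1),round(a,2),np.round(P.mean(0)*1000,1)
def save(p,name,box=None,s=1):
    f=p["frame"][:,:,::-1]
    if box: f=f[box[1]:box[3],box[0]:box[2]]
    cv2.imwrite("pics/"+name,cv2.resize(f,None,fx=s,fy=s,interpolation=cv2.INTER_CUBIC))
E
python3 - <<'E'
from h import *
for n in("top","side"):
    p=get_image(n)
    for t,z in(("mat",.005),("lid_knob",.066)):
        m=trace(p,t)[0]["mask"]; print(n,t,m.sum(),rect(p,m,z))
    # knob
    m=trace(p,"lid_knob")[0]["mask"]
    g=p["frame"].max(2)
    k=(g<45)&cv2.dilate(m.astype(np.uint8),np.ones((5,5)))>0
    k=k.astype(np.uint8);nn,l,st,c=cv2.connectedComponentsWithStats(k)
    for i in range(1,nn):
        if st[i,4]>20:
            print("knob",st[i],c[i],toplane(p,c[i],.1),toplane(p,c[i],.083))
    save(p,n+"1.png",(110,120,210,260) if n=="top" else (170,110,270,200),5 if n=="side" else 4)
E
```

```text
top mat 6004 (array([ 589.1, -181.9]), array([292.3, 163. ]), 0.9, array([ 586.3, -180.9]))
top lid_knob 4000 (array([561.8, 244.2]), array([252.7, 112.1]), 11.07, array([559.5, 243.7]))
knob [151 186  11  11  84] [155.82142857 190.89285714] [[0.55775941 0.23953131 0.1       ]] [[0.56026595 0.2428995  0.083     ]]
side mat 4064 (array([ 589.4, -184.1]), array([291.3, 161.8]), 0.75, array([ 583.6, -186.1]))
side lid_knob 1659 (array([561. , 239.1]), array([252.6, 116.1]), 11.52, array([555.7, 236.5]))
knob [216 139   6  11  52] [218.30769231 144.26923077] [[0.55101309 0.22163731 0.1       ]] [[0.56022233 0.23941182 0.083     ]]
```

Run:
```python
from h import *
p=get_image("top")
for t,z in(("jar",.075),("beaker",.07),("tipbox",.059),("reagent",.11),("whitejar",.09)):
    for r in trace(p,t)[:1]: print(t,r["confidence"],rect(p,r["mask"],z))
```

```text
jar 0.56 (array([436.1,  10.6]), array([43. , 44.8]), -46.69, array([436.7,  10.5]))
beaker 0.62 (array([564.5,   8.7]), array([46.6, 49.7]), -1.64, array([565. ,   8.1]))
tipbox 0.69 (array([702. ,  -2.6]), array([74.3, 85.4]), -11.31, array([701.7,  -2.8]))
reagent 0.78 (array([540.2, 404.1]), array([80.6, 62.9]), 74.8, array([539.8, 404.8]))
whitejar 0.92 (array([447.4, 405.9]), array([79.8, 57.5]), 75.3, array([446.6, 406.1]))
```

```bash
python3 -m pendant '[[358,-376,0,0,0,29,1],[358,-376,0,0,0,29,1],[358,-376,0,0,0,29,1],[358,-376,0,0,0,29,1],[358,-376,0,0,0,29,1],[358,-376,0,0,0,29,1],[358,-376,0,0,0,29,1],[358,-376,0,0,0,29,1],[358,-376,0,0,0,29,1],[358,-376,0,0,0,29,1],[358,-376,0,0,0,29,1],[358,-376,-40,0,0,29,1]]' 40; python3 -m pendant '[[0,0,-35,0,0,0,1],[0,0,-70,0,0,0,1],[0,0,-70,0,0,0,1],[0,0,-70,0,0,0,1]]'
```

```text
time: 2.3
eef_pos: [0.5673, 0.2399, 0.2003]
orientation: [179.9, 0.8, -169.5]
force: [0.2, 0.5, 1.4]
opening: 0.999
time: 2.7
eef_pos: [0.561, 0.2414, 0.1237]
orientation: [-180.0, -0.1, -169.2]
force: [-0.2, -0.2, -0.1]
opening: 0.996
```

Run:
```python
from h import *
save(get_image("top"),"t2.png",(90,110,250,260),5)
save(get_image("side"),"s2.png",(150,60,290,200),4)
```

```text
(no output)
```

View pics/s2.png

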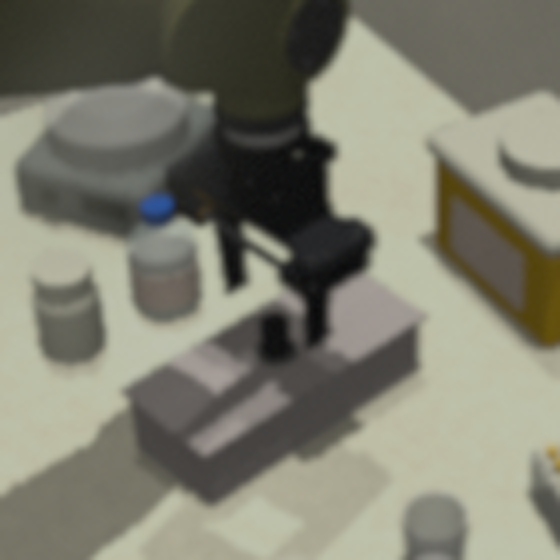

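View pics/t2.png

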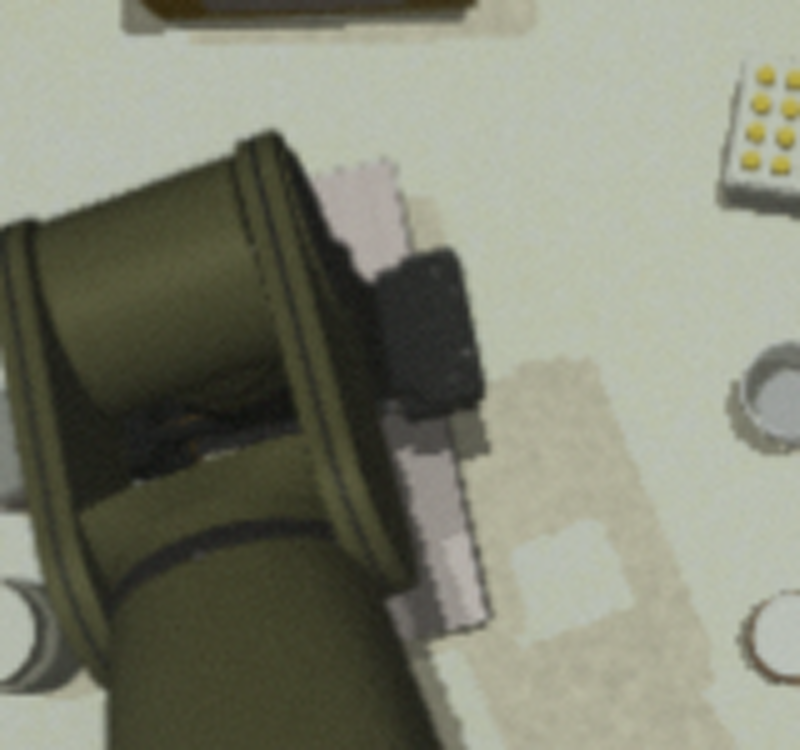

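Side view: knob (crop 275,335) stands between the two fingers (230,260 and 318,310), across the lid. Descending and gripping.

```bash
python3 -m pendant '[[0,0,-17,0,0,0,1],[0,0,-34,0,0,0,1],[0,0,-34,0,0,0,0.3],[0,0,-34,0,0,0,-0.5],[0,0,-34,0,0,0,-1],[0,0,-34,0,0,0,-1],[0,0,-34,0,0,0,-1],[0,0,-34,0,0,0,-1],[0,0,-34,0,0,0,-1],[0,0,-34,0,0,0,-1]]' 40
```

```text
time: 3.8
eef_pos: [0.5612, 0.2414, 0.0898]
orientation: [-180.0, 0.0, -169.2]
force: [1.1, 0.2, -0.4]
opening: 0.385
```

```bash
python3 -m pendant '[[0,0,0,0,0,0,-1],[0,0,0,0,0,0,-1],[0,0,0,0,0,0,-1],[0,0,0,0,0,0,-1],[0,0,0,0,0,0,-1]]'
```

```text
time: 4.3
eef_pos: [0.561, 0.2418, 0.0897]
orientation: [180.0, 0.0, -169.2]
force: [-0.3, 3.2, 0.2]
opening: 0.269
```

```bash
python3 -m pendant '[[0,0,5,0,0,0,-1],[0,0,12,0,0,0,-1],[0,0,25,0,0,0,-1],[0,0,50,0,0,0,-1],[0,0,75,0,0,0,-1],[0,0,100,0,0,0,-1],[0,0,110,0,0,0,-1],[0,0,110,0,0,0,-1]]'
python3 - <<'E'
from h import *
p=get_image("side");save(p,"s3.png",(130,40,310,200),4)
E
```

```text
time: 5.1
eef_pos: [0.5624, 0.2415, 0.2025]
orientation: [180.0, 0.3, -169.2]
force: [0.2, -0.2, -2.7]
opening: 0.266
```

View pics/s3.png

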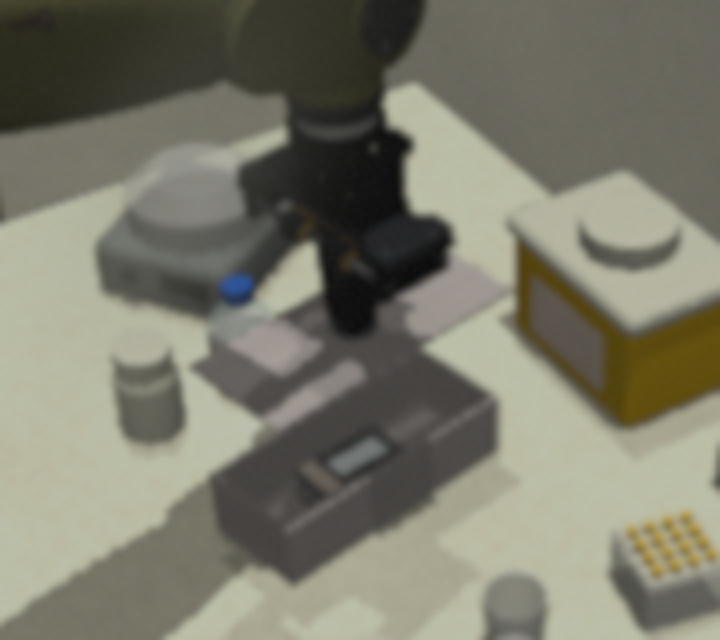

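The lid hangs level above the open box (crop 350,300), and the stack shows inside with its label at (322,475). Carrying it to the mat.

```bash
python3 -m pendant '[[1,-15,0,0,0,0,-1],[4,-50,0,0,0,-1,-1],[6,-90,0,0,0,-2,-1],[9,-130,0,0,0,-3,-1],[11,-170,0,0,0,-4,-1],[14,-210,0,0,0,-5,-1],[17,-250,0,0,0,-6,-1],[20,-290,0,0,0,-7,-1],[23,-330,0,0,0,-8,-1],[25,-370,0,0,0,-9,-1],[27,-405,0,0,0,-10,-1],[28,-424,0,0,0,-10,-1]]'; python3 -m pendant '[[0,0,0,0,0,0,-1],[0,0,0,0,0,0,-1]]';python3 - <<'E'
from h import *
p=get_image("side");save(p,"s4.png",(200,100,400,300),3)
p=get_image("top");save(p,"t4.png",(220,80,400,260),3)
E
```

```text
time: 6.35
eef_pos: [0.5876, -0.1856, 0.1975]
orientation: [180.0, -0.2, -179.4]
force: [0.5, 0.6, -3.8]
opening: 0.267
time: 6.55
eef_pos: [0.5884, -0.1823, 0.1983]
orientation: [179.9, -0.1, -179.2]
force: [0.4, 0.3, -3.1]
opening: 0.267
```

View pics/s4.png

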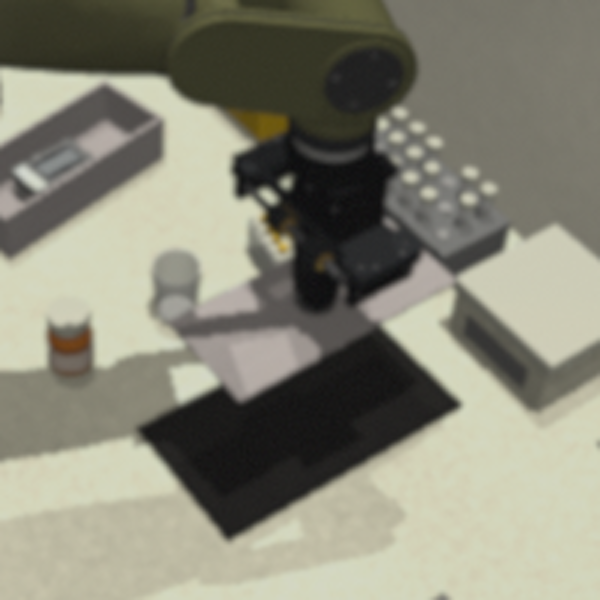

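View pics/t4.png

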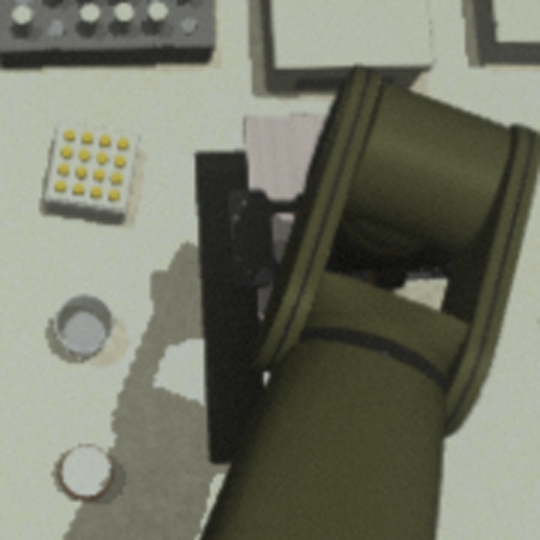

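Lid is parallel to the mat and above its centre. Lowering.

```bash
python3 -m pendant '[[0,0,-35,0,0,0,-1],[0,0,-75,0,0,0,-1],[0,0,-110,0,0,0,-1],[0,0,-135,0,0,0,-1],[0,0,-148,0,0,0,-1],[0,0,-153,0,0,0,-1],[0,0,-156,0,0,0,-1],[0,0,-158,0,0,0,-1],[0,0,-158,0,0,0,-1]]'; python3 -m pendant '[[0,0,-1,0,0,0,-1],[0,0,-2,0,0,0,-1],[0,0,-3,0,0,0,-1],[0,0,-3,0,0,0,-1]]'
```

```text
time: 7.55
eef_pos: [0.5901, -0.1828, 0.0431]
orientation: [-179.9, 0.1, -179.2]
force: [0.3, 0.1, -3.3]
opening: 0.267
time: 7.95
eef_pos: [0.5892, -0.1827, 0.0388]
orientation: [-180.0, 0.0, -179.2]
force: [0.5, -0.5, -3.3]
opening: 0.265
```

```bash
python3 -m pendant '[[0,0,-1,0,0,0,-1],[0,0,-1,0,0,0,-1]]';python3 -m pendant '[[0,0,-1,0,0,0,-1],[0,0,-1,0,0,0,-1]]'
```

```text
time: 8.15
eef_pos: [0.5892, -0.1827, 0.0387]
orientation: [180.0, -0.0, -179.2]
force: [-3.7, 0.7, 5.0]
opening: 0.266
time: 8.35
eef_pos: [0.5893, -0.1827, 0.0387]
orientation: [180.0, -0.0, -179.2]
force: [-6.7, 2.4, 10.7]
opening: 0.265
```

Force reversed to +5/+10 N: the lid is standing on the mat. Backing off 1 mm and opening slowly.

```bash
python3 -m pendant '[[0,0,1,0,0,0,-0.3],[0,0,1,0,0,0,0],[0,0,1,0,0,0,0.4],[0,0,1,0,0,0,0.6],[0,0,1,0,0,0,0.8],[0,0,1,0,0,0,1],[0,0,1,0,0,0,1],[0,0,1,0,0,0,1],[0,0,1,0,0,0,1],[0,0,1,0,0,0,1],[0,0,1,0,0,0,1]]'; python3 -m pendant '[[0,0,10,0,0,0,1],[0,0,30,0,0,0,1],[0,0,60,0,0,0,1],[0,0,100,0,0,0,1],[-10,40,140,0,0,0,1],[-40,80,160,0,0,0,1],[-80,120,160,0,0,0,1],[-120,150,160,0,0,0,1],[-120,150,160,0,0,0,1]]'
python3 - <<'E'
from h import *
p=get_image("side");save(p,"s5.png",(150,100,400,300),3)
q=get_image("top");save(q,"t5.png",(110,100,380,270),3)
for n,pp in(("side",p),("top",q)):
  for t,z in(("lid_knob",.015),("mat",.005)):
    for r in trace(pp,t)[:1]: print(n,t,r["confidence"],rect(pp,r["mask"],z))
E
```

```text
time: 9.45
eef_pos: [0.5891, -0.1826, 0.0376]
orientation: [-180.0, -0.0, -179.2]
force: [-0.8, -0.3, -0.5]
opening: 1.001
time: 10.35
eef_pos: [0.4665, -0.0303, 0.1983]
orientation: [180.0, 0.0, -179.1]
force: [-0.8, -0.4, -0.3]
opening: 1.002
side lid_knob 0.62 (array([ 591.3, -185.2]), array([250. , 111.8]), 1.46, array([ 587.7, -186.9]))
side mat 0.86 (array([ 589.3, -184.1]), array([163.5, 288.7]), -0.41, array([ 575. , -195.5]))
top lid_knob 0.78 (array([ 590.9, -184.4]), array([251.2, 111.4]), 1.4, array([ 600.9, -189.9]))
top mat 0.62 (array([ 590.2, -181.8]), array([166.7, 295.4]), -0.7, array([ 612.7, -191.1]))
```

View pics/s5.png

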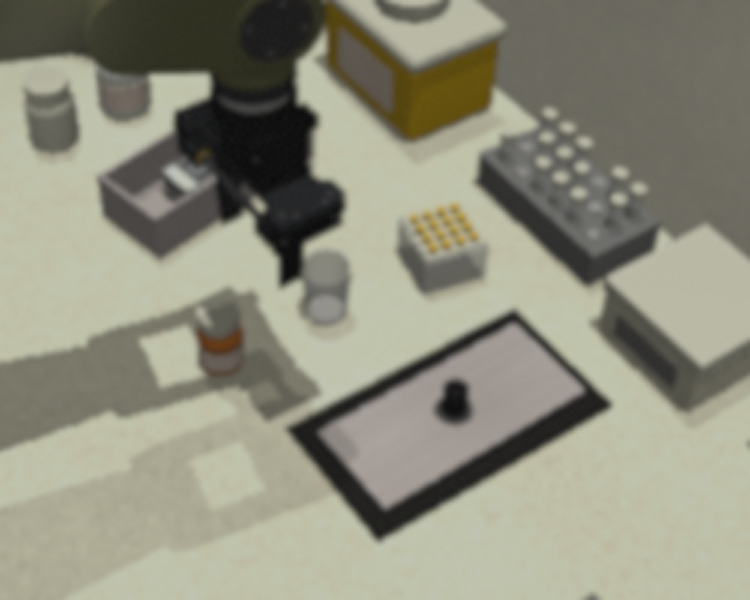

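View pics/t5.png

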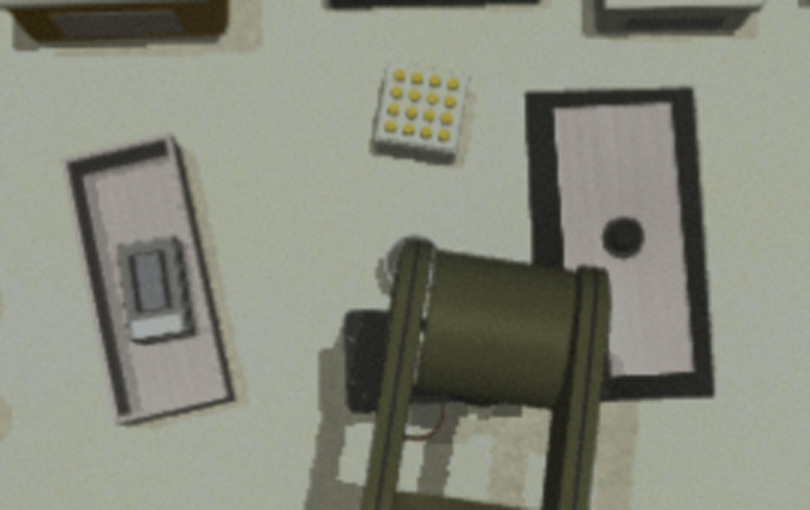

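Lid lies centred on the mat (side crop 455,400). Top view now shows the stack in the box at crop (155,290), label toward the robot (160,327). Measuring it.

Run:
```python
from h import *
q=get_image("top");save(q,"t6.png",(120,140,195,245),7)
for t,z in(("box",.062),("top_centre",.041),("bottom_centre",.017)):
    for r in trace(q,t)[:4]: print(t,r["confidence"],r["extent"],rect(q,r["mask"],z))
# label strip
f=q["frame"].astype(int);m=(f.min(2)>170); m[:,:140]=0; m[:195]=0;m[:,185:]=0;m[240:]=0
n,l,st,c=cv2.connectedComponentsWithStats(m.astype(np.uint8))
for i in range(1,n):
    if st[i,4]>30: print(st[i],rect(q,l==i,.041))
p=get_image("side");save(p,"s6.png",(180,130,260,195),8)
for r in trace(p,"top_centre")[:3]: print(r["confidence"],r["extent"],rect(p,r["mask"],.041))
```

```text
box 0.72 [131.0, 143.9, 189.2, 240.9] (array([561.6, 241.2]), array([249.8, 107.6]), 11.69, array([561.6, 242.8]))
top_centre 0.85 [148.7, 178.6, 171.2, 214.8] (array([553.1, 239.6]), array([89.3, 53.2]), 9.91, array([552.7, 240. ]))
top_centre 0.37 [285.9, 128.4, 348.6, 232.7] (array([ 583.6, -176.5]), array([282.7, 156.5]), 0.35, array([ 602.8, -186.4]))
bottom_centre 0.54 [235.2, 118.7, 267.0, 154.0] (array([713.3,  -4.1]), array([76.6, 85.3]), -11.31, array([712.4,  -4. ]))
bottom_centre 0.38 [158.3, 216.3, 168.7, 213.4] (array([509.9, 239.2]), array([ 4.3, 22.3]), -80.16, array([509.7, 239.7]))
```

View pics/t6.png

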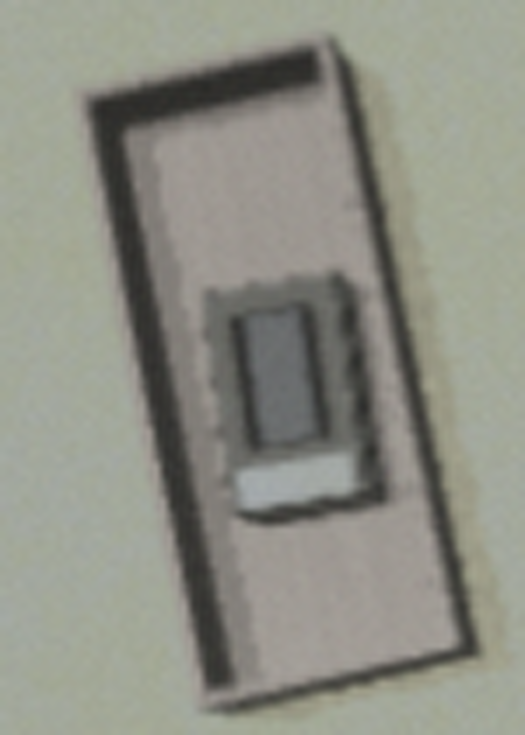

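View pics/s6.png

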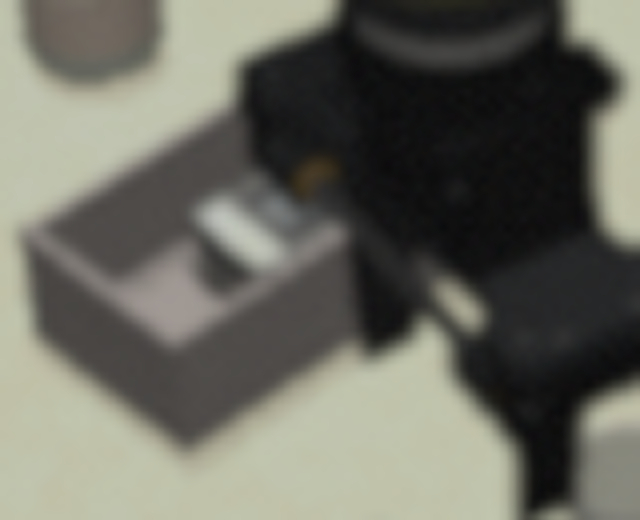

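Run:
```python
from h import *
q=get_image("top")
R=cv2.Rodrigues(np.array(q["rvec"]))[0];print("C",-R.T@np.array(q["tvec"]).ravel())
def cr(pts,z):return np.round(toplane(q,np.array(pts)/7+[120,140]-.5+.07,z)[:,:2]*1000,1)
print("top face",cr([[208,290],[343,272],[358,488],[240,510]],.041).tolist())
print("lower",cr([[245,522],[385,497]],.005).tolist())
print("label upper",cr([[235,468],[352,450]],.041).tolist())
m=trace(q,"top_centre")[0]["mask"]
P=toplane(q,np.argwhere(m)[:,::-1],.041)[:,:2]*1000
f=q["frame"].astype(int);sub=f[200:218,150:176].min(2);print(sub)
```

```text
C [0.39506385 0.02090719 1.20344492]
top face [[593.7, 268.9], [599.1, 217.0], [516.3, 211.5], [509.1, 256.4]]
lower [[507.9, 261.8], [516.2, 206.9]]
label upper [[525.1, 258.4], [530.8, 213.7]]
[[131 112 102 102  86  55  66  93 107 105 106 108 105 103  96  69  65  85
  101  96  79  67  64  84 113 137]
 [113  97 104 102  88  63  60  85 104 107 105 107 104 102  93  72  57  83
  102 102  88  77  74  80 107 136]
 [118 104 103  99  90  63  58  83 105 103 104 103  99  87  84  81  70  88
  102 103  93  78  68  74 106 138]
 [125 128 110 101  97  72  59  72  84  91  85  82  82  89 101  98  98 101
  105 104 104  89  62  63 104 135]
 [125 136 118 104  99  90  78  87 101 102 102 100 102 105 108 106 111 116
  125 125 114  84  53  55  97 122]
 [124 132 114 103 105 103  99 104 107 106 111 117 127 134 139 148 154 156
  155 150 125  87  56  61  96 118]
 [124 134 115 105 109 116 125 132 133 145 151 156 157 158 158 161 164 164
  162 154 128  85  61  62  86 116]
 [124 130 112 122 148 156 159 160 158 160 163 164 161 164 163 162 162 164
  160 161 133  89  70  69  77 107]
 [121 114  99 125 156 165 162 162
[... 357 characters left out ...]
82  73  74
   76  73  66  68  64  69  65 101]
 [118 116 116 115 125 138 138 132 115  91  77  73  75  74  67  67  65  66
   66  59  72  81  89 108 117 129]
 [121 119 117 105  80  69  68  70  61  61  63  59  61  62  63  74  89 107
  116 117 122 128 138 142 142 145]
 [117 119 123 136 125  97  87  70  62  67  70  81 105 116 117 118 128 139
  144 145 146 144 143 144 144 146]
 [120 122 129 144 144 140 140 132 128 136 141 139 142 142 145 144 144 143
  145 150 149 150 146 145 146 147]
 [119 120 128 143 145 145 144 148 147 145 148 148 148 145 147 147 146 148
  148 148 148 147 147 147 144 146]
 [116 123 125 142 144 145 148 145 149 147 145 147 147 147 147 147 147 146
  148 148 151 149 147 145 145 145]]
```

```bash
python3 -m pendant '[[14,45,0,0,0,1,0],[14,90,0,0,0,3,-0.5],[14,135,0,0,0,5,-0.68],[14,180,0,0,0,7,-0.68],[14,225,0,0,0,7,-0.68],[14,266,0,0,0,7,-0.68],[14,266,-40,0,0,7,-0.68],[14,266,-80,0,0,7,-0.68],[14,266,-100,0,0,7,-0.68],[14,266,-100,0,0,7,-0.68],[14,266,-100,0,0,7,-0.68]]' 30
python3 - <<'E'
from h import *
p=get_image("side");save(p,"s7.png",(160,100,270,200),7)
p=get_image("top");save(p,"t7.png",(100,130,220,260),6)
E
```

```text
time: 12.15
eef_pos: [0.4834, 0.2335, 0.098]
orientation: [-180.0, -0.0, -172.2]
force: [0.1, 0.6, 0.1]
opening: 0.172
```

View pics/s7.png

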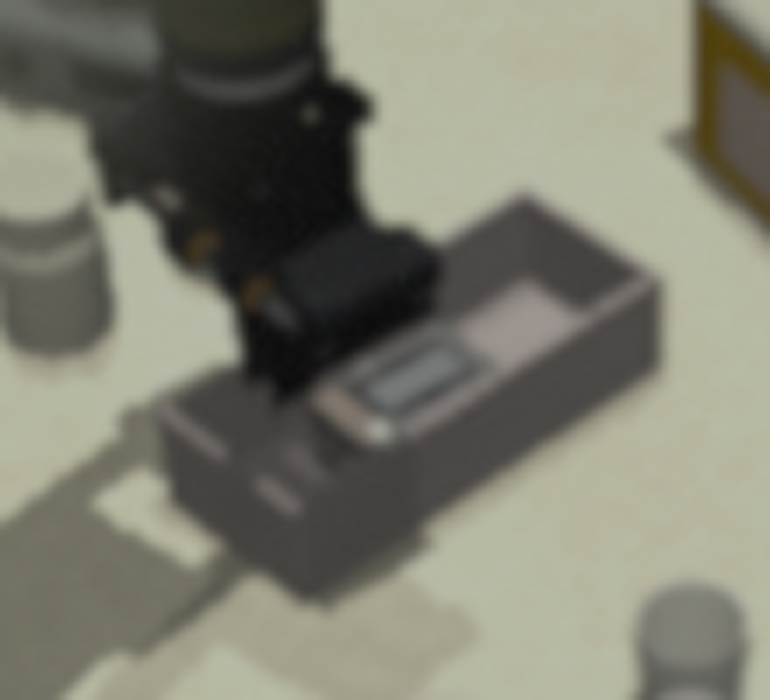

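View pics/t7.png

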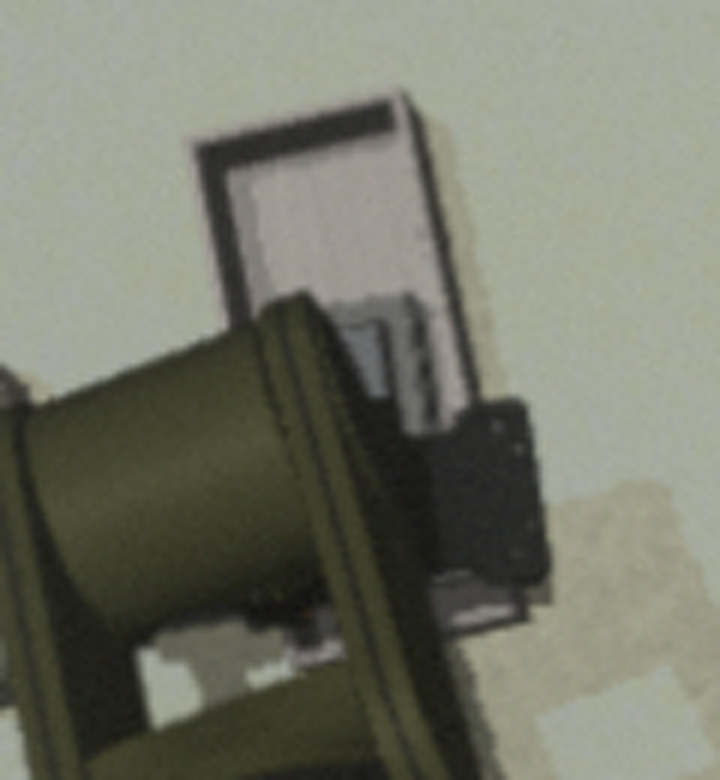

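Fingers hang over the free space behind the label end (side crop 280,390). Lowering to fingertip z ≈ 22 mm.

```bash
python3 -m pendant '[[0,0,-20,0,0,0,-0.68],[0,0,-40,0,0,0,-0.68],[0,0,-52,0,0,0,-0.68],[0,0,-57,0,0,0,-0.68],[0,0,-57,0,0,0,-0.68],[0,0,-57,0,0,0,-0.68]]'
python3 - <<'E'
from h import *
p=get_image("side");save(p,"s8.png",(160,100,270,200),7)
E
```

```text
time: 12.85
eef_pos: [0.484, 0.2337, 0.0417]
orientation: [180.0, 0.1, -172.2]
force: [1.0, -0.1, 0.3]
opening: 0.162
```

View pics/s8.png

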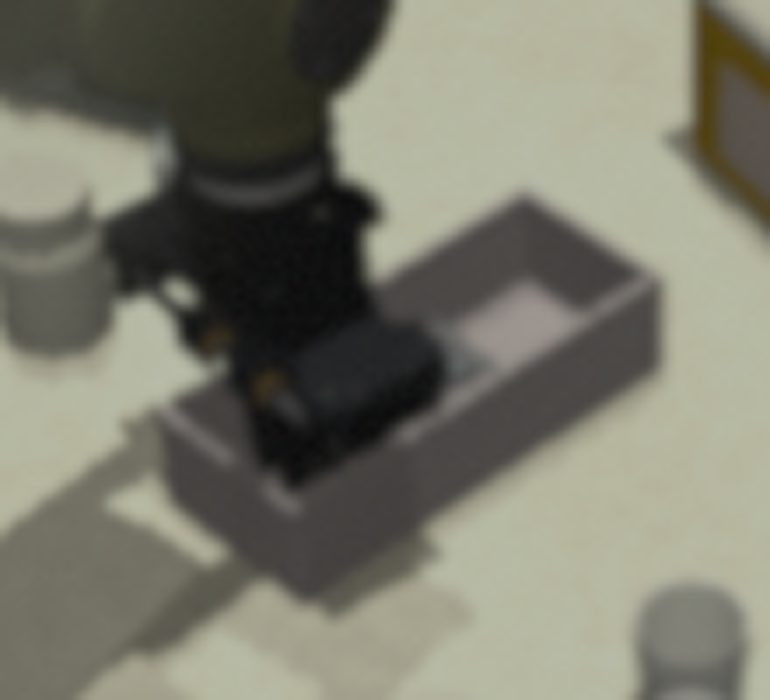

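```bash
python3 -m pendant '[[8,1,0,0,0,0,-0.68],[14,2,0,0,0,0,-0.68],[18,2.5,0,0,0,0,-0.68],[21,3,0,0,0,0,-0.68],[24,3.3,0,0,0,0,-0.68],[27,3.8,0,0,0,0,-0.68],[30,4.2,0,0,0,0,-0.68],[33,4.6,0,0,0,0,-0.68],[36,5,0,0,0,0,-0.68],[36,5,0,0,0,0,-0.68]]'
python3 -m pendant '[[-4,-0.6,0,0,0,0,-0.68],[-20,-2.8,0,0,0,0,-0.68],[-20,-2.8,20,0,0,0,-0.68],[-20,-2.8,60,0,0,0,-0.68],[-20,-2.8,100,0,0,0,-0.68],[-30,-40,130,0,0,0,-0.68],[-40,-80,130,0,0,0,-0.68],[-40,-120,130,0,0,0,-0.68],[-40,-160,130,0,0,0,-0.68],[-40,-200,130,0,0,0,-0.68],[-40,-200,130,0,0,0,-0.68],[-40,-200,130,0,0,0,-0.68]]'
python3 - <<'E'
from h import *
q=get_image("top");save(q,"t9.png",(120,140,195,245),7)
for r in trace(q,"top_centre")[:3]: print(r["confidence"],r["extent"],rect(q,r["mask"],.041))
p=get_image("side");save(p,"s9.png",(180,120,260,195),8)
E
```

```text
time: 13.9
eef_pos: [0.5197, 0.2385, 0.0407]
orientation: [180.0, 0.0, -172.2]
force: [0.1, -0.3, -0.0]
opening: 0.163
time: 15.1
eef_pos: [0.479, 0.0379, 0.1707]
orientation: [180.0, 0.0, -172.3]
force: [0.3, -0.1, -0.1]
opening: 0.159
0.7 [147.7, 172.9, 172.5, 209.3] (array([573.8, 241.8]), array([87.6, 50.8]), 6.53, array([574.2, 242.3]))
0.29 [293.2, 131.8, 337.5, 227.3] (array([ 586.6, -179.8]), array([246. , 109.2]), 1.4, array([ 584.6, -179.7]))
```

View pics/t9.png

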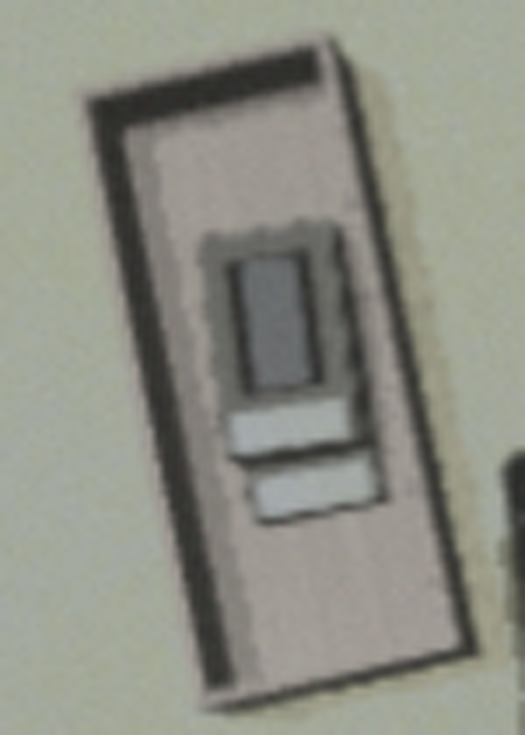

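View pics/s9.png

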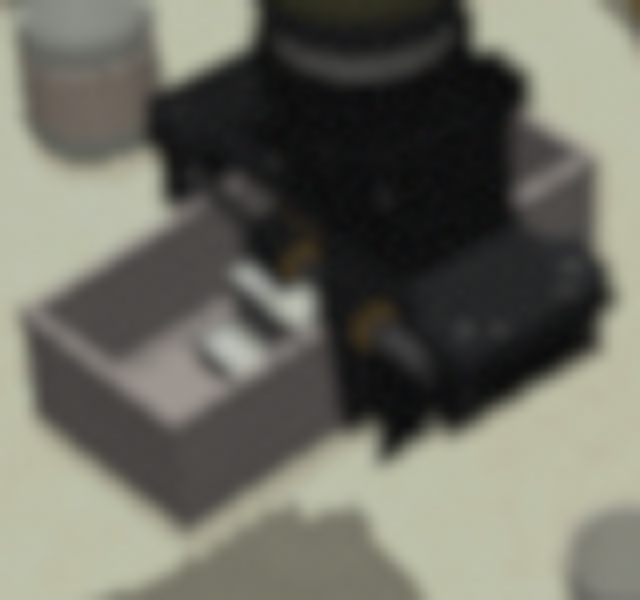

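Both labels are visible: the bottom one (crop 320,485), and the pair above it (crop 295,430), still flat. Measuring the offset.

Run:
```python
from h import *
q=get_image("top")
f=q["frame"];b=(f.min(2)>135).astype(np.uint8)
x0,y0=145,190
hls=f[190:220,145:180].min(2)
big=cv2.resize(f,None,fx=4,fy=4,interpolation=cv2.INTER_CUBIC).astype(int)
m=((big.min(2)>132)&(big.max(2)-big.min(2)<16)).astype(np.uint8)   # neutral white, not pinkish floor
mm=np.zeros_like(m);mm[185*4:218*4,148*4:178*4]=m[185*4:218*4,148*4:178*4]
n,l,st,c=cv2.connectedComponentsWithStats(mm)
for i in range(1,n):
    if st[i,4]<150: continue
    ys=np.argwhere(l==i)[:,::-1]
    print(st[i].tolist(), st[i,:4]/4)
    for z in(.017,.029,.041):
        P=toplane(q,(ys+.5)/4-.5,z)[:,:2]*1000
        c0,wh,a=cv2.minAreaRect(P.astype(np.float32)); print("  ",z,np.round(c0,1),np.round(wh,1),round(a,1))
def cr(pts,z):return np.round(toplane(q,np.array(pts)/7+[120,140]-.5+.07,z)[:,:2]*1000,1).tolist()
print("bottom lower edge",cr([[260,522],[385,500]],.017))
print("top lower",cr([[238,458],[352,440]],.041))
print("top far",cr([[205,236],[335,222]],.041))
```

```text
[592, 740, 11, 63, 350] [148.   185.     2.75  15.75]
   0.017 [566.5 275.7] [43.2  6.1] 7.8
   0.029 [564.7 273.1] [42.7  6.1] 7.8
   0.041 [563.  270.6] [42.3  6. ] 7.8
[603, 740, 109, 132, 2887] [150.75 185.    27.25  33.  ]
   0.017 [541.4 234. ] [73.5 89.3] 89.6
   0.029 [539.9 231.8] [72.8 88.4] 89.6
   0.041 [538.4 229.7] [72.  87.5] 89.6
[611, 788, 68, 31, 1495] [152.75 197.    17.     7.75]
   0.017 [543.8 242.9] [16.  46.2] 7.2
   0.029 [542.3 240.6] [15.9 45.7] 7.2
   0.041 [540.8 238.4] [15.7 45.2] 7.2
[626, 823, 67, 32, 1455] [156.5  205.75  16.75   8.  ]
   0.017 [519.1 232.5] [16.  44.9] 8.6
   0.029 [517.8 230.4] [15.9 44.4] 8.6
   0.041 [516.6 228.3] [15.7 44. ] 8.6
bottom lower edge [[506.6, 253.5], [513.9, 205.0]]
top lower [[528.9, 257.2], [534.6, 213.7]]
top far [[614.7, 270.2], [618.6, 220.0]]
```

Top is ~22 mm ahead of the bottom; the middle is flush with it (no sliver of its label shows). Finger face at TCP x=519.7 touches it, so the next push goes 20 mm past that, tips at z≈34 mm.

```bash
python3 -m pendant '[[5,40,0,0,0,0,-0.68],[10,80,0,0,0,0,-0.68],[13,120,0,0,0,0,-0.68],[15,160,0,0,0,0,-0.68],[15,196,0,0,0,0,-0.68],[15,196,0,0,0,0,-0.68],[15,196,-40,0,0,0,-0.68],[15,196,-75,0,0,0,-0.68],[15,196,-105,0,0,0,-0.68],[15,196,-118,0,0,0,-0.68],[15,196,-118,0,0,0,-0.68],[15,196,-118,0,0,0,-0.68]]'
python3 - <<'E'
from h import *
p=get_image("side");save(p,"s10.png",(160,100,270,200),6)
E
```

```text
time: 16.5
eef_pos: [0.4949, 0.2347, 0.0538]
orientation: [180.0, 0.1, -172.2]
force: [-0.1, -0.7, 0.0]
opening: 0.163
```

View pics/s10.png

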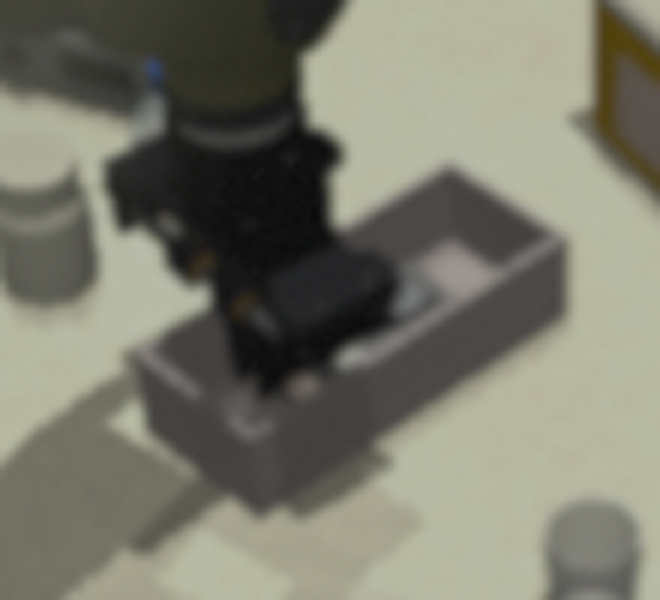

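```bash
python3 -m pendant '[[10,1.4,0,0,0,0,-0.68],[17,2.3,0,0,0,0,-0.68],[21,2.9,0,0,0,0,-0.68],[24,3.3,0,0,0,0,-0.68],[27,3.7,0,0,0,0,-0.68],[30,4.1,0,0,0,0,-0.68],[33,4.5,0,0,0,0,-0.68],[36,5,0,0,0,0,-0.68],[39,5.4,0,0,0,0,-0.68],[42,5.8,0,0,0,0,-0.68],[45,6.2,0,0,0,0,-0.68],[45,6.2,0,0,0,0,-0.68]]'
python3 -m pendant '[[-4,-0.6,0,0,0,0,-0.68],[-20,-2.8,0,0,0,0,-0.68],[-20,-2.8,20,0,0,0,-0.68],[-20,-2.8,60,0,0,0,-0.68],[-20,-2.8,100,0,0,0,-0.68],[-40,-40,130,0,0,0,-0.68],[-70,-80,150,0,0,0,-0.68],[-100,-120,150,0,0,0,-0.68],[-120,-160,150,0,0,0,-0.68],[-130,-200,150,0,0,0,-0.68],[-130,-220,150,0,0,0,-0.68],[-130,-220,150,0,0,0,-0.68]]'
cat > m.py <<'E'
from h import *
import sys
q=get_image("top");save(q,f"t{sys.argv[1]}.png",(120,140,195,245),7)
p=get_image("side");save(p,f"s{sys.argv[1]}.png",(180,120,260,195),8)
big=cv2.resize(q["frame"],None,fx=4,fy=4,interpolation=cv2.INTER_CUBIC).astype(int)
m=((big.min(2)>132)&(big.max(2)-big.min(2)<16)).astype(np.uint8)
mm=np.zeros_like(m);mm[180*4:218*4,152*4:174*4]=m[180*4:218*4,152*4:174*4]
n,l,st,c=cv2.connectedComponentsWithStats(mm)
zs=[.041,.029,.017];k=0;C=[]
for i in range(1,n):
    if not 1000<st[i,4]<2200: continue
    ys=np.argwhere(l==i)[:,::-1]
    P=toplane(q,(ys+.5)/4-.5,zs[k])[:,:2]*1000
    c0,wh,a=cv2.minAreaRect(P.astype(np.float32)); print(zs[k],np.round(c0,1),np.round(wh,1),round(a,1),st[i,4]);C.append(P.mean(0));k+=1
a=np.deg2rad(8)
for u,v in zip(C,C[1:]):
    d=u-v;print("along",d@[np.cos(a),np.sin(a)],"across",d@[-np.sin(a),np.cos(a)])
E
python3 m.py 11
```

```text
time: 17.75
eef_pos: [0.5396, 0.2407, 0.0527]
orientation: [180.0, 0.0, -172.2]
force: [-0.1, -0.1, 0.2]
opening: 0.163
time: 18.95
eef_pos: [0.4086, 0.0189, 0.2028]
orientation: [-180.0, 0.1, -172.4]
force: [-0.7, -0.4, -0.2]
opening: 0.16
0.041 [560.6 240.6] [14.8 43.9] 7.9 1386
0.029 [540.7 236.6] [14.8 43.6] 8.0 1348
0.017 [520.9 237.9] [60.2 46.8] 88.6 1451Traceback (most recent call last):
  File "m.py", line 13, in <module>
    P=toplane(q,(ys+.5)/4-.5,zs[k])[:,:2]*1000
                             ~~^^^
IndexError: list index out of range
```

View pics/t11.png

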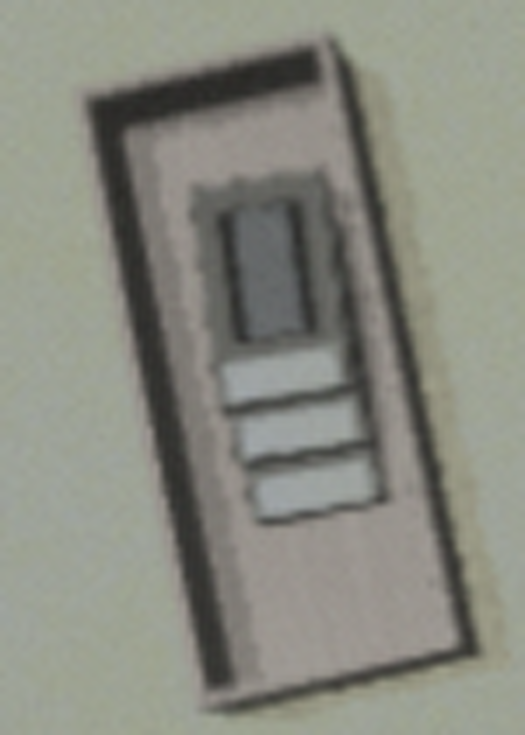

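View pics/s11.png

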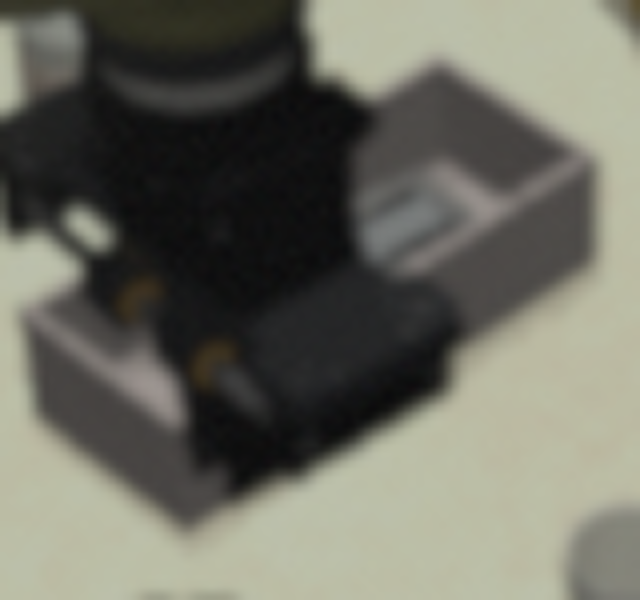

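The top view shows an even three-label fan: crop (280,375), (298,425), (315,485). Offsets are about 20.3 mm (top to middle) and 22 mm (middle to bottom). One last check of the lid, then hand in.

Run:
```python
from h import *
q=get_image("top")
for t,z in(("lid_knob",.015),("jar",.075),("beaker",.07),("tipbox",.059),("reagent",.11),("whitejar",.09)):
    for r in trace(q,t)[:1]: print(t,r["confidence"],rect(q,r["mask"],z))
s=get_state();print(s["time"],s["force"])
print(sign_off())
```

```text
lid_knob 0.89 (array([ 591.3, -184. ]), array([251.7, 111.5]), 1.08, array([ 588.8, -183.9]))
beaker 0.8 (array([564.5,   7.4]), array([49.2, 54.9]), -1.64, array([564.2,   6.9]))
tipbox 0.85 (array([701.5,  -2.5]), array([74.2, 84.5]), -11.38, array([701.5,  -2.6]))
reagent 0.68 (array([539.1, 404.7]), array([76.6, 63.6]), 88.69, array([539.2, 404.3]))
whitejar 0.92 (array([446.9, 406.1]), array([79. , 58.3]), 89.1, array([445.9, 406.1]))
19.4 [ 0.74621436  0.27318352 -0.25181532]
the job is handed in; nothing more can be done
None
```

I lifted the lid off by its knob and set it on the mat. I then fanned the carriers with two pushes from the label end: middle and top together, then the top alone. The job was handed in at about 19.4 s of the 67 s allowed.

Last checks, measured in the camera images:
- **Lid:** it lies flat, knob up and released. Its centre is within about 3 mm of the mat's centre, and it is turned less than 1° from it.
- **Fan:** the middle carrier is about 22 mm beyond the bottom one, and the top about 20 mm beyond the middle. Both are within about 1–2 mm sideways. I worked out these offsets by hand from the label positions.
- **Bottom carrier:** I saw no shift beyond a few millimetres, judged by eye from the top view.
- **Bystanders:** the beaker, tip box, reagent bottle and white jar stayed within about 1.5 mm of where they started.

Some checks failed or were not made:
- **Fan script:** it mislabelled one picture patch as the bottom label and stopped with an error. The bottom label's position therefore comes from the picture taken before the second push.
- **Jar:** it was not detected in the final picture, so its position was not re-checked. The arm stayed well above it.
- **Pipette:** I never measured it. The arm did not go near it.

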